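Load the tall label roll onto the unwinder's empty spindle

ROBOT

A 6-joint arm with a two-finger parallel gripper is mounted at the origin on a cart in front of the work surface, level with it; the furniture and walls round the work are solid. World frame = base frame: x ahead of the robot, y to its left, z up, the work surface at z = 0. Lengths are in m, angles in rad, forces in N, time in s.
With the tool pointing down it reaches from about 0.35 to 0.925 m from the base axis. Payload 6.4 kg.
Tool frame: the origin (TCP) lies at the very end of the fingers, on their centre line; the grasp point (between the pads) lies 19 mm behind it; y points along the fingers, x is the direction in which the jaws open and shut, and the axes are right-handed (so a half turn about y gives the same grasp; the last joint's range is limited). The gripper opens to 85 mm and grips with 20 to 120 N. Pads are 22 mm wide; open, the fingers measure 114 mm over their backs; the gripper's body (76 mm by 85 mm) begins 54 mm behind the grasp point. The pads swing forward as they close: fully open they stand 13 mm farther back than shut.
Start: joints at [-1.393, 0.245, 1.558, -0, 1.339, -0.174], TCP at [0.224, -0.61, 0.231] pointing down, gripper open.
Joint ranges: [-3.13, 3.13], [-1.02, 2.26], [0.13, 2.54], [-0.95, 4.09], [0.21, 2.88], [-2.74, 2.74]. Speed limits (rad/s): [2.57, 2.57, 3.14, 3.14, 3.14, 3.14].

INTERFACE

Orientations are given as a unit quaternion [w, x, y, z].
In Python, from bench import env, vision, job, nets gives the robot as it stands.
- The arm moves only by the tool apply_moves, never from a script. Its arguments are lists of equal length, an entry for each row: "offset": the shift along the tool's x, y, z in m, a list of three; "angular": the turn, a rotation vector about the tool's x, y, z in degrees, a list of three; "claw": the opening, from 0 (shut) to 1 (fully open). A call has 1 to 8 rows; each row shifts and turns the pose as measured when the row begins, along the tool's axes as they then stand; what a row does not reach is not made up. A row lasts 1/12 s, in which the tool goes at most 41.7 mm and 7.16 degrees, less where a joint would pass 70% of its speed; a pose out of reach is approached as far as the arm can. A call with a gripper value outside its range is refused whole. The fingers move at their own pace and stop on an object; "squeeze" is the grip in N (left out, the last holds). Time passes only in rows, so rows that do not move let the fingers close. It gives the time, the measured TCP pose, the force and the opening at its end, in the units of the state.
- env.sense(): the state, without advancing time (a new reading comes with each control period).
- vision.capture(name): name is "scene" or "top" or "wrist"; returns a dict with "pixels" (480x640x3 uint8, blue, green, red), "fovy" (degrees; the focal length in pixels is half the picture's height over the tangent of half this angle, whatever the lens; pixels are square), "cx", "cy" (the principal point, pixels), "R" (3x3) and "t" (3): a world point X has camera coordinates R X + t; the wrist camera has in their place "T_tool_cam" (4x4, takes a point from camera to tool coordinates, whose origin is the TCP and whose axes are the tool frame's). Camera axes: x right, y down, z forward; pixel columns grow to the right and rows downward; lengths in m; the calibration is good to about 2 mm. The wrist camera is an equidistant fisheye: a pixel r from the principal point sees the ray r / f radians off the axis. A picture is of the moment at which its call begins: read the wrist's pose just before it. There is no depth.
- job.hand_in(): hands the job in, once; it reports no verdict.
Trained networks look in a picture, given as the dict that the camera call returned (one of the last four; its "shot" number tells which), for a name from the list of things; names that differ only in an ending like _2 or _b are one class to them, and where a whole thing is asked for, a point or a joint stands for the part that bears it (a point fixed in the world has none). Each returns a list of dicts, best first, with "p" (0 to 1); they miss things now and then, are a little off and sometimes report something else, mostly with a low value. They report only what shows in the picture. A call takes as long as a camera call. They do not tell look-alikes from the thing itself.
- nets.search_frame(picture, target): "point" ([row, column] in pixels, amid what is visible of it).
- nets.regions_of(picture, target): "region" (480x640 bool, what is visible of it) and "point" ([row, column] in pixels, amid what is visible of it).
The state is a dict: "time_s": time; "joint_positions": joint angles; "joint_vel": joint speeds; "joint_efforts": joint torques, N m; "tool_pos": TCP position; "tcp_rot": TCP orientation; "ft_force": force on the tool from outside, world axes, zero at the start; "moment": the same for the moment, N m; "finger_gap": opening from 0.0 (shut) to 1.0 (fully open).
Only numpy, scipy, OpenCV 4.12 (cv2) and the standard library are available. Lean on these libraries where they do the work, as an engineer would, in place of code of your own. Each camera call takes 0.05 s, during which the arm holds its last target.

TASK

Mount the tall label roll, which stands loose on the desk, onto the empty upright spindle of the two-spindle label unwinder: lower it over the spindle until it rests flat on the round support disc, and only then let go. Leave the short loose roll and the pale grey screw can where they stand.

Things in the scene. Friction and masses are not known exactly. Their poses are not given: they have to be found in the camera images.
- tall_roll_mid (a point): Centre of the tall label roll, half-way up on its axis. White paper roll on a brown cardboard core, standing on end on the desk: outside diameter 52 mm, height 50 mm (its underside is 25 mm below this point), with a round bore 30 mm across right through it. About 80 g. z is its axis and points up; its yaw means nothing.
- spindle_seat (a point): Seat of the EMPTY spindle: on its axis, at the top of its grey support disc (46 mm across), 16 mm above the desk. The steel spindle, 16 mm thick, rises 58 mm from here, the last 14 mm tapering to 6 mm; z is up. It stands on the unwinder, a fixed aluminium plate 76 x 180 mm, 10 mm high; its other spindle, 104 mm along this frame's -y, already carries a fixed short roll (52 mm across, 25 mm high).
- short_roll_mid (a point): Centre of the short loose label roll, half-way up on its axis: same paper, core, 52 mm diameter and 30 mm bore as the tall roll but only 25 mm high, standing on the desk. Not to be used.
- can_mid (a point): Centre of the closed pale grey screw can, half-way up: a plain cylinder with a ribbed lid, 47 mm in diameter and 52 mm high, solid on top, standing on the desk. Not to be used.
Mind the look-alikes: they are no part of the job. Leave any purple look-alike of the part that bears tall_roll_mid alone.

How it is judged:
On the way:
1. the tall roll, still held, has been lowered over the empty spindle to within 15 mm of resting on its support disc (horizontal distance between tall_roll_mid and spindle_seat below 0.012 m and z of tall_roll_mid in the frame of spindle_seat below 0.04 m and angle between tall_roll_mid's own z axis and vertical below 0.26 rad and contact force between the fingers and tall_roll above 0.3 N), for 0.05 s.
At the end, for the whole second after the job is handed in: The tall roll sits on the empty spindle, the spindle through its bore (centres within 12 mm), its underside within 5 mm of the support disc, upright within 10 degrees, at rest and released; the short loose roll and the can are within 30 mm of where they started (horizontal distance between tall_roll_mid and spindle_seat below 0.012 m and z of tall_roll_mid in the frame of spindle_seat between 0.02 and 0.03 m and angle between tall_roll_mid's own z axis and vertical below 0.175 rad and linear speed of tall_roll below 0.02 m/s and distance of each of short_roll_mid, can_mid from where it was at the start of the episode below 0.03 m); the robot touches nothing.
It fails at once if the short loose roll is moved more than 30 mm (distance of short_roll_mid from where it was at the start of the episode above 0.03 m).
It fails at once if the can is moved more than 30 mm (distance of can_mid from where it was at the start of the episode above 0.03 m).
It also fails if it takes over 35 s, if anything falls off the work surface, if the arm or the gripper's body presses on something with over 40 N, if the wrist force passes 120 N, or if a joint passes its speed limit or range.

## Working session

There is one attempt and no reset: what is moved stays moved. The work goes in short steps, Python scripts to look and compute and a tool call to move; the robot and the scene stay as the last step left them, time stands still between calls to the robot, and variables do not carry over. Pictures are saved under pics/ and viewed, and the job is handed in when it is done.

Besides the shell and the picture viewer there is one more tool, called after "Call:" by a JSON object that holds its "api" and its "payload". apply_moves: Moves the arm, as the interface text tells. Its arguments: {"type":"object","properties":{"offset":{"type":"array","items":{"type":"array","items":{"type":"number"}}},"angular":{"type":"array","items":{"type":"array","items":{"type":"number"}}},"claw":{"type":"array","items":{"type":"number"}},"squeeze":{"type":"number"}},"required":["offset","angular","claw"]}

```bash
mkdir -p pics; ls; cat > h.py <<'E'
import sys; sys.path.insert(0,'.')
from bench import env, vision, job, nets
import numpy as np, cv2
def ray(p,r,c):
    f=p["pixels"].shape[0]/2/np.tan(np.radians(p["fovy"])/2)
    d=np.array([(c-p["cx"])/f,(r-p["cy"])/f,1.]); R=np.array(p["R"]);t=np.array(p["t"])
    return -R.T@t, R.T@d
def atz(p,r,c,z):
    o,d=ray(p,r,c); return o+d*(z-o[2])/d[2]
def proj(p,X):
    f=p["pixels"].shape[0]/2/np.tan(np.radians(p["fovy"])/2)
    q=np.array(p["R"])@np.array(X)+np.array(p["t"]); return np.array([p["cy"]+f*q[1]/q[2],p["cx"]+f*q[0]/q[2]])
E
python3 - <<'E'
from h import *
for n in ["scene","top"]:
    p=vision.capture(n); cv2.imwrite(f"pics/{n}0.png",p["pixels"])
    print(n,p["fovy"],-np.array(p["R"]).T@np.array(p["t"]))
    for t in ["tall_roll_mid","spindle_seat","short_roll_mid","can_mid"]:
        print(t,[(np.round(a["point"]),round(a["p"],2)) for a in nets.search_frame(p,t)][:4])
s=env.sense();print(s)
E
```

```text
pics
scene 53.02045359507206 [-0.15523646  0.57932416  0.55910088]
tall_roll_mid [(array([225., 309.]), 0.6), (array([226., 346.]), 0.47)]
spindle_seat [(array([276., 250.]), 0.95)]
short_roll_mid [(array([255., 360.]), 0.72)]
can_mid []
top 51.25190503993665 [ 0.43367695 -0.11361397  1.06447993]
tall_roll_mid [(array([209., 347.]), 0.57)]
spindle_seat [(array([230., 242.]), 0.88)]
short_roll_mid [(array([291., 357.]), 0.75)]
can_mid [(array([286., 424.]), 0.75)]
{'time_s': 0.5, 'joint_positions': array([-1.39311494e+00,  2.45141454e-01,  1.55784753e+00,  9.30461537e-06,
        1.33871418e+00, -1.74100806e-01]), 'joint_vel': array([-0.00033712, -0.00110879, -0.00036973,  0.00061088,  0.00062801,
       -0.00063588]), 'joint_efforts': array([-7.09474625e-04, -4.29088891e+01, -3.26082265e+01, -1.66712889e-04,
        1.07240219e-03, -1.78375194e-05]), 'tool_pos': array([ 0.22397595, -0.61017627,  0.23123813]), 'tcp_rot': array([ 0.57980769, -0.579748  ,  0.40481876, -0.40476792]), 'ft_force': array([ 0.87113282, -0.16929235, -0.47124121]), 'moment': array([ 0.0033892 ,  0.02600552, -0.0709315 ]), 'finger_gap': 0.9998310295582671}
```

View pics/scene0.png

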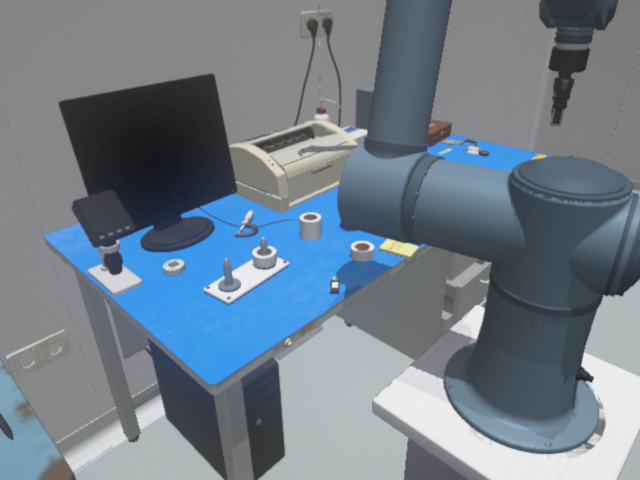

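View pics/top0.png

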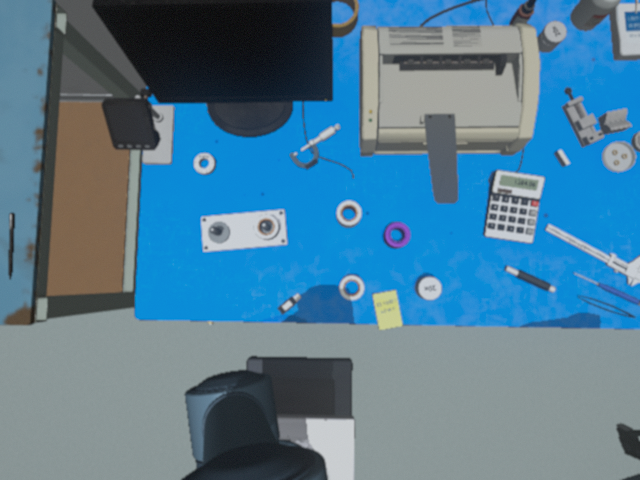

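The scene view shows the tall roll at about (row 225, col 310), the short roll at (250, 361) and the empty spindle on the left at (275, 229). In the top view the tall roll is at (212, 348), the empty spindle at (231, 219), the purple look-alike at (235, 397) and the can at (287, 429).

```bash
python3 - <<'E'
from h import *
p=vision.capture("top"); im=p["pixels"]
q=vision.capture("scene")
z1=cv2.resize(im[190:270,190:290],None,fx=4,fy=4,interpolation=cv2.INTER_CUBIC)
z2=cv2.resize(im[190:270,320:420],None,fx=4,fy=4,interpolation=cv2.INTER_CUBIC)
z3=cv2.resize(q["pixels"][200:300,200:400],None,fx=4,fy=4,interpolation=cv2.INTER_CUBIC)
cv2.imwrite("pics/z.png",np.vstack([np.hstack([z1,z2])])); cv2.imwrite("pics/z3.png",z3)
for t in ["tall_roll_mid"]:
  for pic in (p,q):
    for a in nets.regions_of(pic,t)[:2]:
        m=a["region"]; r,c=np.nonzero(m); print(a["p"],r.min(),r.max(),c.min(),c.max(),r.mean(),c.mean(),m.sum())
print("seat",atz(p,231,219,.074),"other",atz(p,228,268,.041))
E
```

```text
0.57 201 227 336 360 214.03240740740742 347.9699074074074 432
0.55 223 248 384 409 235.15662650602408 396.68674698795184 415
0.58 211 239 298 321 225.0456081081081 310.0219594594595 592
0.45 224 229 341 352 227.24242424242425 345.45454545454544 33
seat [0.52870203 0.11520697 0.074     ] other [0.53962778 0.02178766 0.041     ]
```

View pics/z.png

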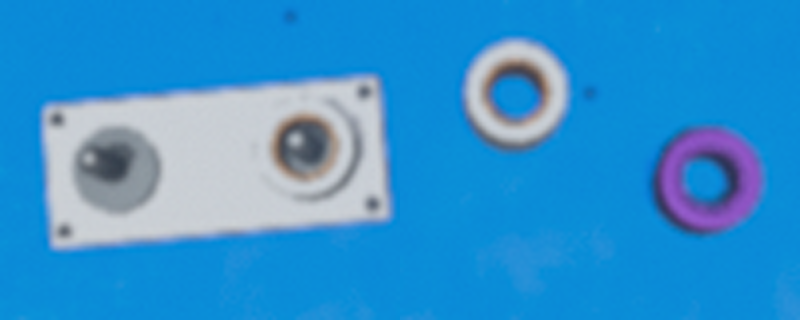

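View pics/z3.png

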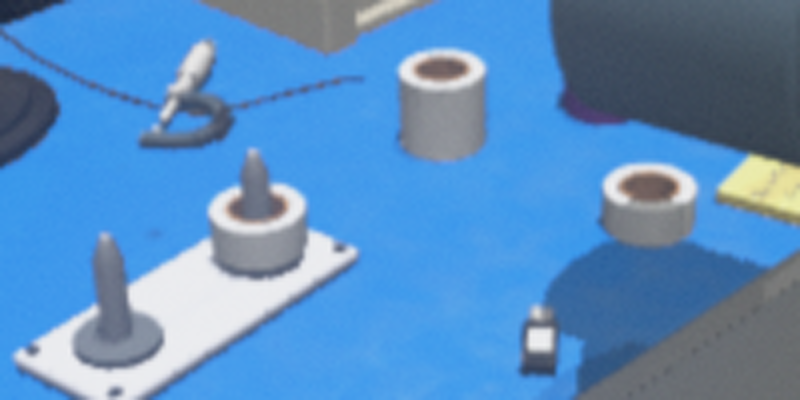

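```bash
python3 - <<'E'
from h import *
p=vision.capture("top"); q=vision.capture("scene")
d=-.4
for n,a,b,z in [("disc",(232.5,219.25),(284.25,229.5),.016),("tip",(229.25,212),(259,226.2),.074),("roll",(212.75,349),(217,310.5),.05)]:
    print(n,atz(p,a[0]+d,a[1]+d,z),atz(q,b[0]+d,b[1]+d,z))
# plate corners at z=.01 (zoomed)
for c in [(42,104),(378,76),(390,216),(54,248)]: print(atz(p,190+c[1]/4+d,190+c[0]/4+d,.01))
print(atz(p,288,351,.025),atz(p,287,429,.052),atz(p,234,397,.025))
from scipy.spatial.transform import Rotation as R
s=env.sense();w=s["tcp_rot"];print(R.from_quat(w,scalar_first=True).as_matrix().round(3))
E
```

```text
disc [0.53192796 0.12884047 0.016     ] [0.52975036 0.13434927 0.016     ]
tip [0.53278724 0.13018308 0.074     ] [0.53144637 0.13357764 0.074     ]
roll [ 0.573348   -0.14348548  0.05      ] [ 0.57214744 -0.14018443  0.05      ]
[0.56719599 0.17158283 0.01      ]
[ 0.5848763  -0.00732488  0.01      ]
[ 0.5102803 -0.0154831  0.01     ]
[0.49050501 0.16220047 0.01      ]
[ 0.41934022 -0.1511735   0.025     ] [ 0.42436239 -0.30665141  0.052     ] [ 0.53282392 -0.24552564  0.025     ]
[[ 0.345  0.     0.939]
 [-0.939 -0.     0.345]
 [ 0.    -1.     0.   ]]
```

Call:
{"api": "apply_moves", "payload": {"offset": [[-0.0218,0,0.0335],[-0.0218,0,0.0335],[-0.0218,0,0.0335],[-0.0218,0,0.0335],[-0.0218,0,0.0335],[-0.0218,0,0.0335],[-0.0218,0,0.0335],[-0.0218,0,0.0335]], "angular": [[0,0,0],[0,0,0],[0,0,0],[0,0,0],[0,0,0],[0,0,0],[0,0,0],[0,0,0]], "claw": [1,1,1,1,1,1,1,1]}}

```text
time_s: 1.47
tool_pos: [0.4183, -0.3513, 0.231]
tcp_rot: [-0.576, 0.578, -0.408, 0.41]
ft_force: [-0.8, -1.0, 0.5]
finger_gap: 1.001
```

Call:
{"api": "apply_moves", "payload": {"offset": [[-0.0218,0,0.0335],[-0.0218,0,0.0335],[-0.0218,0,0.0335],[-0.0218,0,0.0335],[-0.0218,0,0.0335],[-0.0218,0,0.0335],[0,0,0]], "angular": [[0,0,0],[0,0,0],[0,0,0],[0,0,0],[0,0,0],[0,0,0],[0,0,0]], "claw": [1,1,1,1,1,1,1]}}

```text
time_s: 2.05
tool_pos: [0.5722, -0.1466, 0.2325]
tcp_rot: [-0.578, 0.578, -0.404, 0.41]
ft_force: [-0.3, 0.3, -0.5]
finger_gap: 1.003
```

```bash
cat >> h.py <<'E'
from scipy.spatial.transform import Rotation as Ro
def wray(p,s,r,c):
    f=p["pixels"].shape[0]/2/np.tan(np.radians(p["fovy"])/2)
    u=np.array([c-p["cx"],r-p["cy"]]);rr=np.hypot(*u);th=rr/f
    d=np.r_[np.sin(th)*u/max(rr,1e-9),np.cos(th)]
    T=np.array(p["T_tool_cam"]);M=Ro.from_quat(s["tcp_rot"],scalar_first=True).as_matrix()
    return M@T[:3,3]+s["tool_pos"], M@T[:3,:3]@d
def watz(p,s,r,c,z):
    o,d=wray(p,s,r,c); return o+d*(z-o[2])/d[2]
def tool(s,w): return Ro.from_quat(s["tcp_rot"],scalar_first=True).as_matrix().T@np.array(w)
E
python3 - <<'E'
from h import *
s=env.sense(); p=vision.capture("wrist"); cv2.imwrite("pics/w1.png",p["pixels"])
print(s["tool_pos"],Ro.from_quat(s["tcp_rot"],scalar_first=True).as_matrix().round(3),p["fovy"],p["T_tool_cam"])
for a in nets.regions_of(p,"tall_roll_mid"): print(a["p"],a["point"])
E
```

```text
[ 0.57220792 -0.14657964  0.23253427] [[ 0.336  0.006  0.942]
 [-0.942 -0.006  0.336]
 [ 0.008 -1.     0.004]] 65.70646984690485 [[ 9.99999361e-01 -1.92023926e-04  1.11428795e-03  1.08630234e-03]
 [-1.11964351e-03 -3.05716975e-01  9.52121777e-01 -1.42858431e-01]
 [ 1.57826578e-04 -9.52122416e-01 -3.05716994e-01  7.83432115e-02]
 [ 0.00000000e+00  0.00000000e+00  0.00000000e+00  1.00000000e+00]]
0.81 [213.3, 302.3]
0.58 [276.1, 386.0]
```

View pics/w1.png

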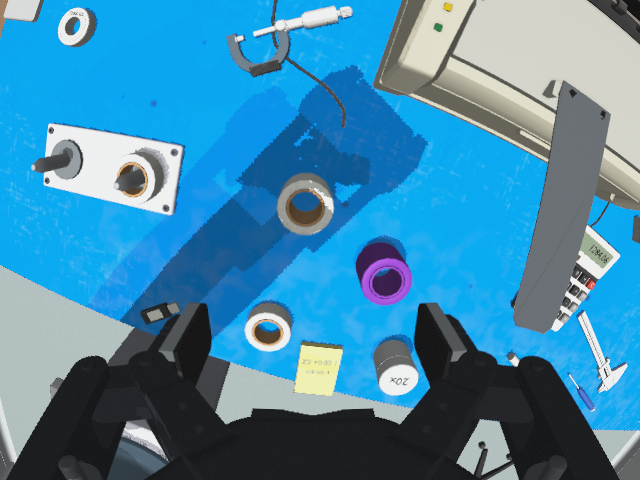

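The wrist view shows the roll with its top bore at about (row 207, col 306), the purple look-alike to the right at (280, 387), and the empty spindle's disc at (160, 67).

```bash
python3 - <<'E'
from h import *
s=env.sense(); p=vision.capture("wrist");im=p["pixels"]
cv2.imwrite("pics/w2.png",np.hstack([cv2.resize(im[160:250,260:350],None,fx=4,fy=4,interpolation=2),cv2.resize(im[120:210,20:110],None,fx=4,fy=4,interpolation=2)]))
m=nets.regions_of(p,"tall_roll_mid")[0]["region"];r,c=np.nonzero(m);print(r.min(),r.max(),c.min(),c.max())
print(watz(p,s,207,306,.05),watz(p,s,160,67,.016),watz(p,s,280,387,.05))
E
```

```text
169 230 273 330
[ 0.57177389 -0.14686356  0.05      ] [0.53141585 0.12333864 0.016     ] [ 0.52964254 -0.24494443  0.05      ]
```

View pics/w2.png

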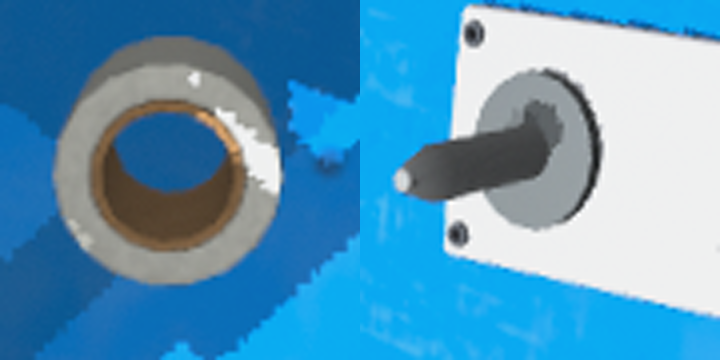

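```bash
python3 - <<'E'
from h import *
s=env.sense(); p=vision.capture("wrist")
a=watz(p,s,203.2,301.7,.05);print(a,watz(p,s,157.2,63.4,.016),watz(p,s,165,30.3,.074))
print(tool(s,np.r_[a[:2],.012]-s["tool_pos"]),Ro.from_matrix(Ro.from_quat(s["tcp_rot"],scalar_first=True).as_matrix()).as_rotvec())
M=Ro.from_quat(s["tcp_rot"],scalar_first=True).as_matrix()
# level: desired y=-z, keep x heading
x=M[:,0]*[1,1,0];x/=np.linalg.norm(x);y=np.array([0,0,-1.]);D=np.c_[x,y,np.cross(x,y)]
print(np.degrees(Ro.from_matrix(M.T@D).as_rotvec()))
E
```

```text
[ 0.57284153 -0.14404246  0.05      ] [0.53319676 0.1274048  0.016     ] [0.53234359 0.12882961 0.074     ]
[-0.00842442  0.22013222  0.00599049] [-1.35373481  0.95211526 -0.9648157 ]
[-7.33658399e-02  3.11632806e-04  4.86742461e-01]
```

Call:
{"api": "apply_moves", "payload": {"offset": [[-0.0025,0,0.0016],[0,0.035,0],[0,0.035,0],[0,0.035,0],[0,0.03,0],[0,0.02,0],[0,0,0]], "angular": [[0,0,0.5],[0,0,0],[0,0,0],[0,0,0],[0,0,0],[0,0,0],[0,0,0]], "claw": [1,1,1,1,1,1,1], "squeeze": 40}}

```text
time_s: 2.88
tool_pos: [0.5697, -0.1597, 0.0766]
tcp_rot: [0.575, -0.572, 0.411, -0.417]
ft_force: [-0.6, 0.8, -0.2]
finger_gap: 1.002
```

```bash
python3 - <<'E'
from h import *
s=env.sense(); p=vision.capture("wrist"); cv2.imwrite("pics/w3.png",p["pixels"])
M=Ro.from_quat(s["tcp_rot"],scalar_first=True).as_matrix();print(s["tool_pos"],M.round(3))
E
```

```text
[ 0.56973891 -0.15971713  0.07664462] [[ 0.314  0.01   0.949]
 [-0.949 -0.002  0.314]
 [ 0.005 -1.     0.009]]
```

View pics/w3.png

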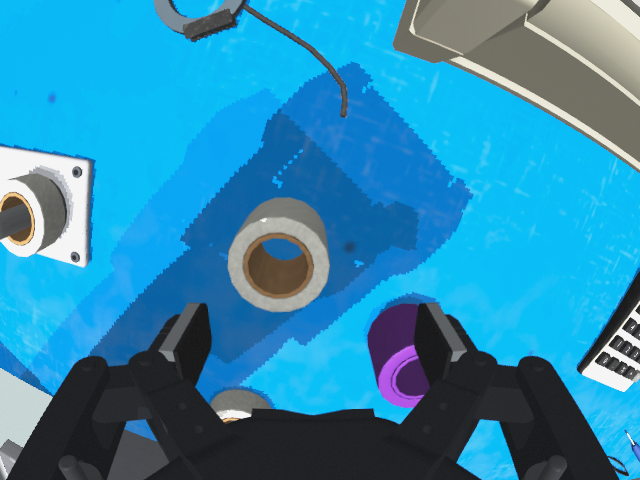

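The roll's top is at (272, 279) in the picture, left of the jaw centre: the arm drifted about 16 mm sideways on the way down. I'll correct this before going lower.

```bash
cat > st.py <<'E'
from h import *
import sys
tx,ty,tz=map(float,sys.argv[1:4])
s=env.sense();M=Ro.from_quat(s["tcp_rot"],scalar_first=True).as_matrix()
print(s["tool_pos"].round(4),"x-heading",np.degrees(np.arctan2(M[1,0],M[0,0])).round(2),"F",s["ft_force"].round(1),"gap",s["finger_gap"])
print("offset",tool(s,np.r_[tx,ty,tz]-s["tool_pos"]).round(4))
h=np.radians(float(sys.argv[4]) if len(sys.argv)>4 else -70.)
x=np.array([np.cos(h),np.sin(h),0]);y=np.array([0,0,-1.]);D=np.c_[x,y,np.cross(x,y)]
print("ang",np.degrees(Ro.from_matrix(M.T@D).as_rotvec()).round(2))
E
python3 st.py .573 -.1435 .0766
python3 - <<'E'
from h import *
s=env.sense(); p=vision.capture("wrist");print(watz(p,s,264.5,284,.05),p["pixels"].shape);print(watz(p,s,264,286,.05))
E
```

```text
[ 0.5707 -0.1602  0.0786] x-heading -71.69 F [-0.3  0.5  0.1] gap 0.9968442069414415
offset [-0.0152  0.0019  0.0075]
ang [-0.61 -1.69  0.42]
[ 0.57561834 -0.14528715  0.05      ] (480, 640, 3)
[ 0.57618887 -0.1461574   0.05      ]
```

Call:
{"api": "apply_moves", "payload": {"offset": [[-0.0152,0,0.0075],[0,0,0]], "angular": [[-0.6,-1.7,0.4],[0,0,0]], "claw": [1,1]}}

```text
time_s: 3.15
tool_pos: [0.5766, -0.1461, 0.085]
tcp_rot: [0.58, -0.578, 0.402, -0.409]
ft_force: [0.1, 0.1, -0.4]
finger_gap: 1.002
```

```bash
python3 st.py .573 -.1435 .0766
```

```text
[ 0.5766 -0.1461  0.085 ] x-heading -70.08 F [ 0.1  0.1 -0.4] gap 1.0017802471603008
offset [-0.0037  0.0083 -0.0025]
ang [-0.41 -0.08  0.41]
```

Call:
{"api": "apply_moves", "payload": {"offset": [[-0.0037,0.008,-0.0025],[0,0.01,0],[0,0,0]], "angular": [[-0.4,0,0.4],[0,0,0],[0,0,0]], "claw": [1,1,1]}}

```text
time_s: 3.4
tool_pos: [0.5763, -0.1461, 0.0717]
tcp_rot: [0.579, -0.578, 0.403, -0.41]
ft_force: [-0.2, 0.7, -1.0]
finger_gap: 1.001
```

```bash
python3 st.py .573 -.1435 .0666; python3 st.py .573 -.1435 .0666;
python3 - <<'E'
from h import *
for i in range(4):
    p=vision.capture("wrist");s=env.sense();print(s["time_s"],s["tool_pos"].round(4),s["joint_positions"].round(4))
cv2.imwrite("pics/w4.png",p["pixels"])
E
```

```text
[ 0.5763 -0.1461  0.0717] x-heading -70.16 F [-0.2  0.7 -1. ] gap 1.0011064164933368
offset [-0.0036  0.0051 -0.0023]
ang [-0.42 -0.16  0.45]
[ 0.5763 -0.1461  0.0717] x-heading -70.16 F [-0.2  0.7 -1. ] gap 1.0011064164933368
offset [-0.0036  0.0051 -0.0023]
ang [-0.42 -0.16  0.45]
3.45 [ 0.5768 -0.1463  0.0725] [-4.3870e-01  3.0480e-01  1.8016e+00 -3.0000e-04  1.0234e+00  7.8600e-01]
3.5 [ 0.577  -0.1464  0.0728] [-4.3860e-01  3.0460e-01  1.8013e+00 -4.0000e-04  1.0236e+00  7.8600e-01]
3.55 [ 0.577  -0.1463  0.0729] [-4.3850e-01  3.0450e-01  1.8012e+00 -3.0000e-04  1.0237e+00  7.8600e-01]
3.6 [ 0.577  -0.1463  0.0729] [-4.3850e-01  3.0450e-01  1.8012e+00 -3.0000e-04  1.0237e+00  7.8600e-01]
```

View pics/w4.png

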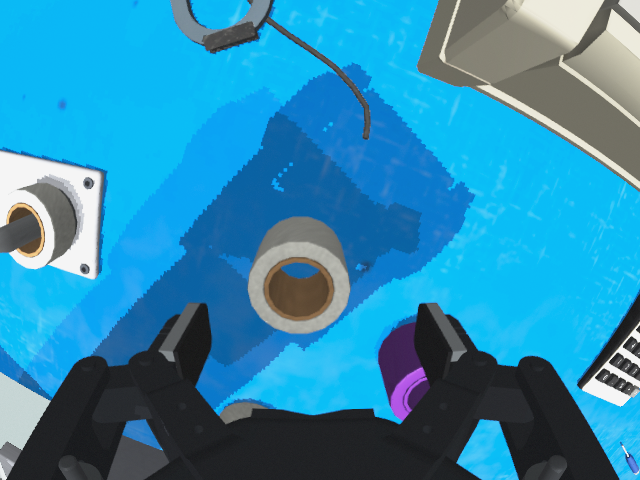

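```bash
python3 - <<'E'
from h import *
s=env.sense(); p=vision.capture("wrist");a=watz(p,s,287,299,.05);print(a, watz(p,s,289,299,.05))
print(proj.__name__)
E
python3 st.py .574 -.144 .0666
```

```text
[ 0.57493395 -0.14159409  0.05      ] [ 0.57390117 -0.14195112  0.05      ]
proj
[ 0.577  -0.1462  0.0728] x-heading -70.14 F [ 0.5 -0.1  0.2] gap 0.9960645740024057
offset [-0.0031  0.0062 -0.0021]
ang [-0.48 -0.14  0.5 ]
```

Call:
{"api": "apply_moves", "payload": {"offset": [[-0.008,0.02,-0.003]], "angular": [[-0.8,0,0.9]], "claw": [1]}}

```text
time_s: 3.73
tool_pos: [0.5751, -0.1418, 0.0569]
tcp_rot: [0.579, -0.578, 0.406, -0.406]
ft_force: [0.3, -1.4, 0.5]
finger_gap: 0.998
```

```bash
python3 st.py .574 -.142 .012; python3 -c "
from h import *
vision.capture('top')"; python3 st.py .574 -.142 .012
```

```text
[ 0.5751 -0.1418  0.0569] x-heading -70.17 F [ 0.3 -1.4  0.5] gap 0.9981066039224662
offset [-0.0001  0.0449 -0.0012]
ang [-0.04 -0.17 -0.03]
[ 0.5703 -0.139   0.0505] x-heading -70.16 F [-3.3  1.2 -3. ] gap 0.9950564200956966
offset [0.0045 0.0384 0.0027]
ang [ 0.46 -0.16 -0.56]
```

```bash
python3 - <<'E'
from h import *
p=vision.capture("wrist");p=vision.capture("wrist");cv2.imwrite("pics/w5.png",p["pixels"])
E
python3 st.py .574 -.142 .012
```

```text
[ 0.5705 -0.1392  0.0514] x-heading -70.13 F [0.  1.4 0.9] gap 0.9986133297348506
offset [0.0042 0.0394 0.0027]
ang [ 0.45 -0.13 -0.53]
```

View pics/w5.png

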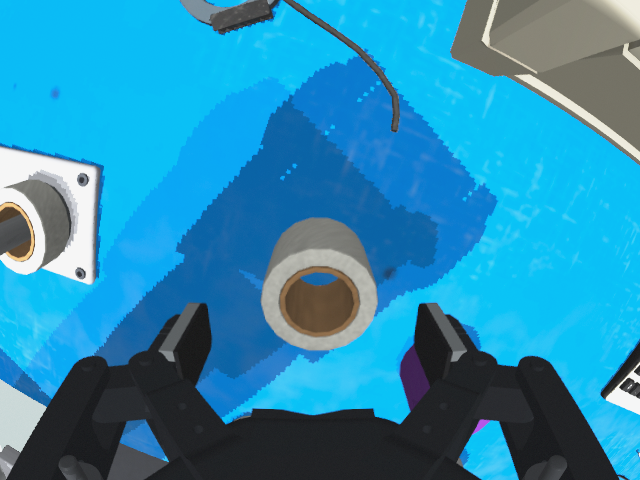

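Call:
{"api": "apply_moves", "payload": {"offset": [[0.0035,0.038,0.0027]], "angular": [[0.5,0,-0.5]], "claw": [1]}}

```text
time_s: 3.97
tool_pos: [0.5803, -0.1441, 0.0207]
tcp_rot: [0.58, -0.577, 0.4, -0.412]
ft_force: [1.5, -0.6, 0.4]
finger_gap: 0.998
```

```bash
python3 - <<'E'
from h import *
for i in range(3): p=vision.capture("wrist")
cv2.imwrite("pics/w6.png",p["pixels"])
E
python3 st.py .574 -.142 .012
```

```text
[ 0.5718 -0.1405  0.0114] x-heading -70.14 F [0.4 0.3 0.7] gap 0.998414413955391
offset [ 0.0022 -0.0007  0.0016]
ang [ 0.19 -0.14 -0.26]
```

View pics/w6.png

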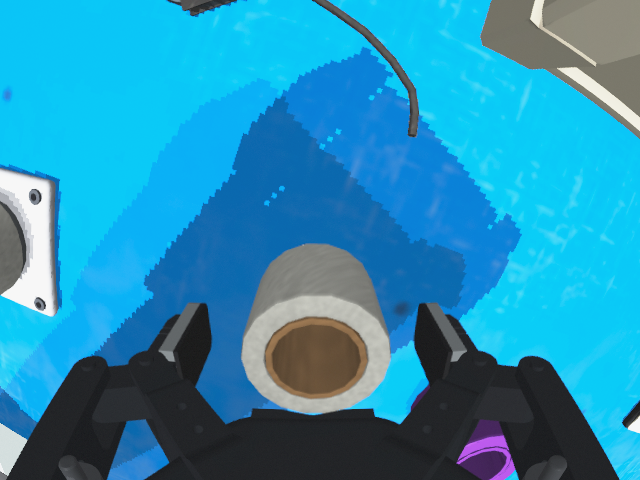

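The roll now stands centred between the jaws, its top at (353, 317) against a jaw centre at about column 314. I'll check the fore/aft position next.

```bash
python3 - <<'E'
from h import *
s=env.sense();p=vision.capture("wrist")
a=watz(p,s,353,317,.05);print(a,tool(s,a-s["tool_pos"]))
E
```

```text
[ 0.5762807  -0.14202192  0.05      ] [ 0.00277712 -0.03866836  0.00362018]
```

Call:
{"api": "apply_moves", "payload": {"offset": [[0.001,0,0.002],[0,0,0],[0,0,0],[0,0,0],[0,0,0],[0,0,0],[0,0,0]], "angular": [[0,0,0],[0,0,0],[0,0,0],[0,0,0],[0,0,0],[0,0,0],[0,0,0]], "claw": [0,0,0,0,0,0,0], "squeeze": 40}}

```text
time_s: 4.75
tool_pos: [0.5815, -0.144, 0.0229]
tcp_rot: [0.58, -0.578, 0.402, -0.411]
ft_force: [0.2, 0.0, -1.2]
finger_gap: 0.599
```

```bash
python3 st.py .532 .1295 .0114
```

```text
[ 0.5815 -0.144   0.0229] x-heading -70.12 F [ 0.2  0.  -1.2] gap 0.5990910281090949
offset [-0.2741  0.0096  0.0464]
ang [-0.57 -0.12  0.5 ]
```

```bash
python3 - <<'E'
from h import *
s=env.sense();p=vision.capture("wrist");q=vision.capture("scene")
cv2.imwrite("pics/w7.png",p["pixels"])
cv2.imwrite("pics/s7.png",cv2.resize(q["pixels"][140:300,200:400],None,fx=4,fy=4,interpolation=2))
print(env.sense()["tool_pos"])
E
```

```text
[ 0.58135959 -0.14392493  0.02269553]
```

View pics/w7.png

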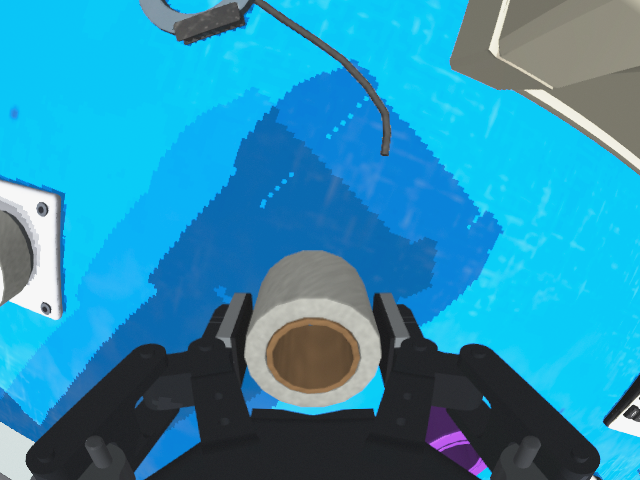

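View pics/s7.png

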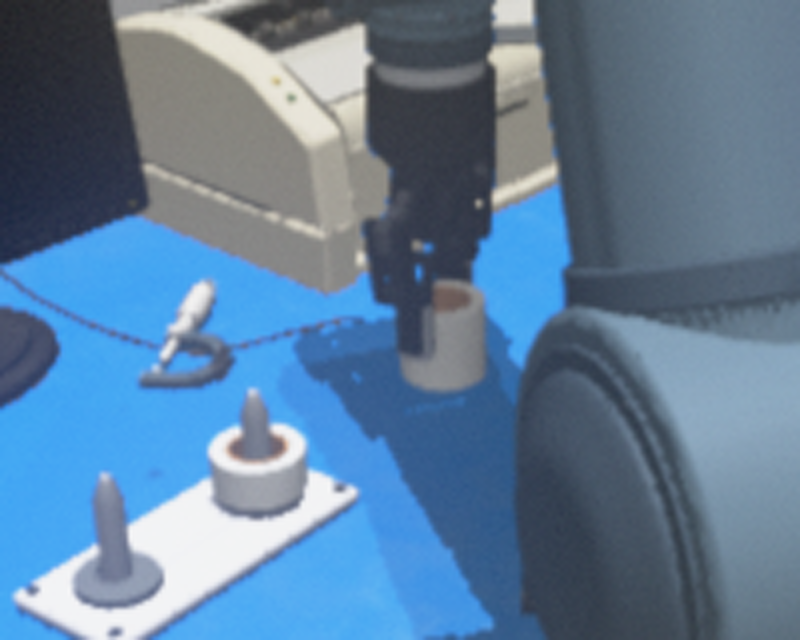

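The wrist view shows the roll gripped between both pads. In the scene view it has been lifted slightly, about 5 mm. I'll lift it well clear now.

Call:
{"api": "apply_moves", "payload": {"offset": [[0,-0.03,0],[0,-0.04,0],[0,-0.04,0],[0,-0.02,0]], "angular": [[-0.6,0,0.5],[0,0,0],[0,0,0],[0,0,0]], "claw": [0,0,0,0], "squeeze": 50}}

```text
time_s: 5.18
tool_pos: [0.5754, -0.1414, 0.1481]
tcp_rot: [-0.577, 0.58, -0.414, 0.399]
ft_force: [0.8, -0.8, 0.0]
finger_gap: 0.598
```

```bash
python3 - <<'E'
from h import *
for i in range(2): p=vision.capture("wrist")
cv2.imwrite("pics/w8.png",p["pixels"])
E
python3 st.py .532 .1295 .14
```

```text
[ 0.5765 -0.1419  0.1487] x-heading -70.14 F [ 0.5 -0.3 -0.7] gap 0.5965811463821795
offset [-0.2703  0.0113  0.0505]
ang [ 0.72 -0.14 -0.69]
```

View pics/w8.png

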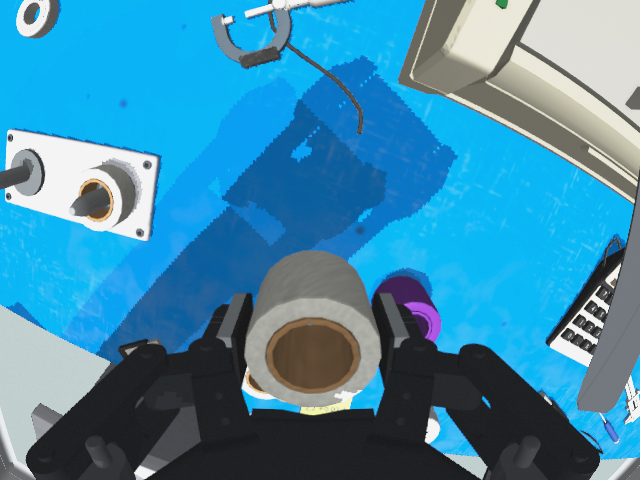

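The roll is held, its bore seen at about (355, 312). I'll fit the roll's pose in the tool frame from the circles in this picture.

```bash
cat > fit.py <<'E'
from h import *
from scipy.optimize import least_squares
p=vision.capture("wrist");T=np.linalg.inv(np.array(p["T_tool_cam"]));f=240/np.tan(np.radians(p["fovy"])/2)
a=np.linspace(0,2*np.pi,361)
def pr(P):
    q=P@T[:3,:3].T+T[:3,3];rr=np.hypot(q[:,0],q[:,1]);th=np.arctan2(rr,q[:,2])
    return np.c_[p["cx"]+f*th*q[:,0]/rr,p["cy"]+f*th*q[:,1]/rr]
def circ(c,R): return pr(np.c_[c[0]+R*np.cos(a),np.full(361,c[1]),c[2]+R*np.sin(a)])
def ext(c):
    o=circ(c,.026);i=circ(c,.015)
    return np.array([o[:,0].min(),o[:,0].max(),o[:,1].max(),i[:,0].min(),i[:,0].max(),i[:,1].min(),i[:,1].max()])
obs=np.array([245,381.5,405,265,359,317,394.])
r=least_squares(lambda c:ext(c)-obs,[0,-.03,0]);c=r.x;print("top centre in tool",c.round(4),"res",r.fun.round(1))
im=p["pixels"].copy()
for R,y in((.026,0),(.015,0),(.026,.05)):
    cv2.polylines(im,[circ(c+[0,y,0],R).round().astype(int)],True,(0,0,255),1)
cv2.imwrite("pics/fit.png",im[230:420,200:430].repeat(3,0).repeat(3,1))
E
python3 fit.py
```

```text
top centre in tool [ 0.0013 -0.0342 -0.001 ] res [-4.9  3.6  2.8  5.6 -4.3  3.4 -6.6]
```

View pics/fit.png

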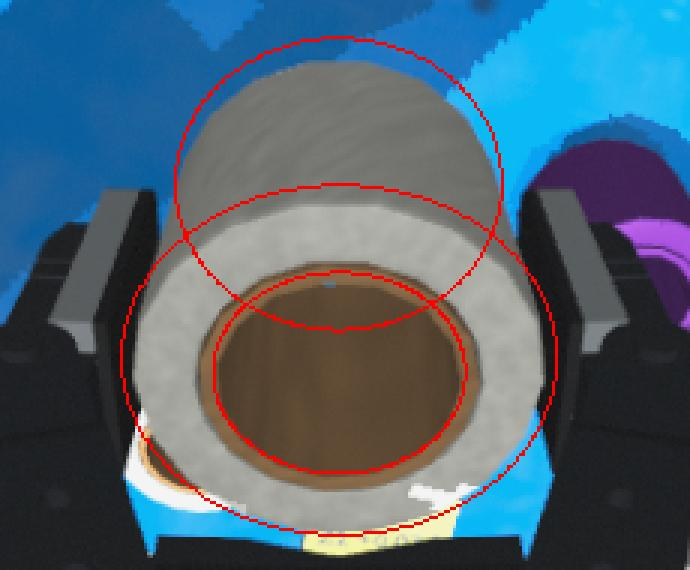

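```bash
sed -i 's/^obs=.*/obs=np.array([245,381,404.5,272,354.5,297.7,250.])/; s/i\[:,1\].min(),i\[:,1\].max()\])/o[:,1].min(),circ(c+np.array([0,.05,0]),.026)[:,1].min()])/' fit.py; python3 fit.py
```

```text
top centre in tool [ 0.0015 -0.0269 -0.0069] res [ 0.2 -0.   1.4  1.8 -2.  -0.5 -0.9]
```

View pics/fit.png

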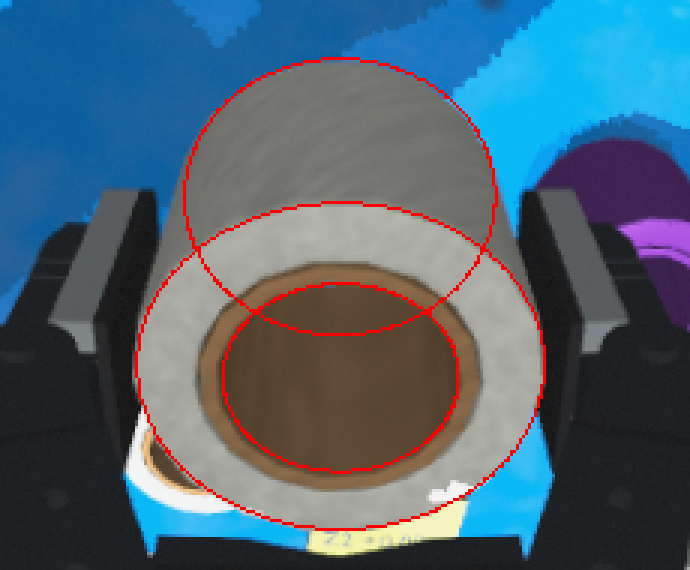

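The model now overlays the picture well: the roll's axis is 7 mm behind the tool centre and its underside about 23 mm below the TCP. The target TCP over the spindle is therefore about (0.538, 0.133).

Call:
{"api": "apply_moves", "payload": {"offset": [[-0.03,0,0.006],[-0.038,0,0.008],[-0.038,0,0.008],[-0.038,0,0.008],[-0.038,0,0.008],[-0.035,0,0.008],[-0.02,0,0.005]], "angular": [[0.7,0,-0.7],[0,0,0],[0,0,0],[0,0,0],[0,0,0],[0,0,0],[0,0,0]], "claw": [0,0,0,0,0,0,0]}}

```text
time_s: 5.97
tool_pos: [0.5308, 0.1051, 0.1284]
tcp_rot: [-0.571, 0.581, -0.421, 0.398]
ft_force: [-0.1, -0.7, -0.5]
finger_gap: 0.6
```

```bash
python3 - <<'E'
from h import *
for i in range(3): p=vision.capture("wrist")
cv2.imwrite("pics/w9.png",p["pixels"])
E
python3 st.py .538 .133 .13
```

```text
[0.5315 0.1033 0.1285] x-heading -70.78 F [-0.1 -0.7 -1.1] gap 0.5986329836724855
offset [-0.0259 -0.0015  0.0158]
ang [ 1.74 -0.76 -0.99]
```

View pics/w9.png

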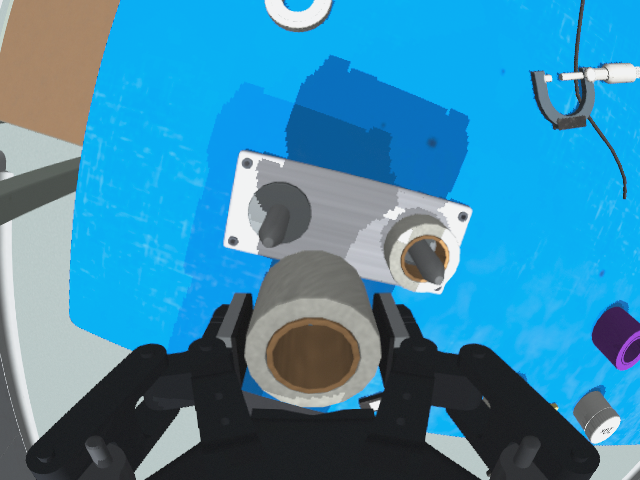

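The empty spindle is clearly visible: disc at (211, 280), tip near (243, 265). The roll hangs just in front of it.

```bash
python3 - <<'E'
from h import *
s=env.sense();p=vision.capture("wrist")
print(watz(p,s,211,280,.016),watz(p,s,243,266,.074))
cv2.imwrite("pics/w10.png",cv2.resize(p["pixels"][160:270,230:330],None,fx=5,fy=5,interpolation=2))
E
```

```text
[0.53557489 0.12960296 0.016     ] [0.53236677 0.13090918 0.074     ]
```

View pics/w10.png

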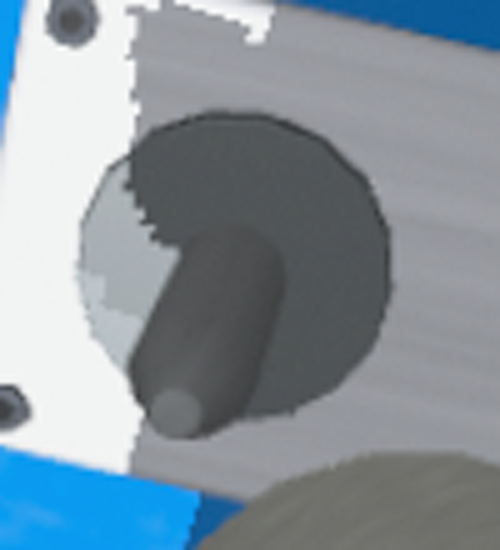

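Call:
{"api": "apply_moves", "payload": {"offset": [[-0.0264,0,0.0177]], "angular": [[1.7,-0.8,-1.0]], "claw": [0]}}

```text
time_s: 6.25
tool_pos: [0.5408, 0.1291, 0.1281]
tcp_rot: [-0.577, 0.579, -0.407, 0.408]
ft_force: [1.6, -0.1, -0.2]
finger_gap: 0.595
```

```bash
python3 - <<'E'
from h import *
for i in range(3): p=vision.capture("wrist")
cv2.imwrite("pics/w11.png",p["pixels"])
E
python3 st.py .5395 .134 .10
```

```text
[0.54   0.1328 0.128 ] x-heading -70.04 F [-0.1 -0.2 -1.4] gap 0.5979454415649281
offset [-0.0013  0.028   0.    ]
ang [ 0.08 -0.04  0.03]
```

View pics/w11.png

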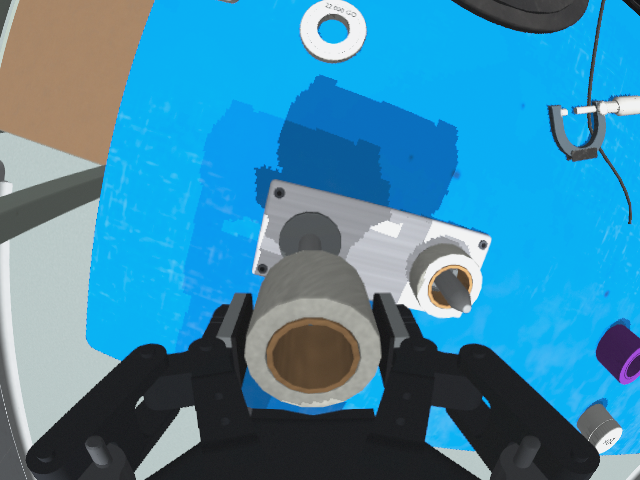

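```bash
python3 - <<'E'
from h import *
s=env.sense();p=vision.capture("wrist");q=vision.capture("top")
M=Ro.from_quat(s["tcp_rot"],scalar_first=True).as_matrix()
print("disc",watz(p,s,240,310,.016),"roll axis",s["tool_pos"]+M@np.array([.0015,.023,-.0069]))
cv2.imwrite("pics/t11.png",cv2.resize(q["pixels"][180:280,170:290],None,fx=5,fy=5,interpolation=2))
cv2.imwrite("pics/w12.png",cv2.resize(p["pixels"][190:270,250:370],None,fx=5,fy=5,interpolation=2))
q=vision.capture("scene")
cv2.imwrite("pics/s11.png",cv2.resize(q["pixels"][190:310,170:300],None,fx=5,fy=5,interpolation=2))
E
```

```text
disc [0.53446306 0.13106878 0.016     ] roll axis [0.53394963 0.12896851 0.10504285]
```

View pics/s11.png

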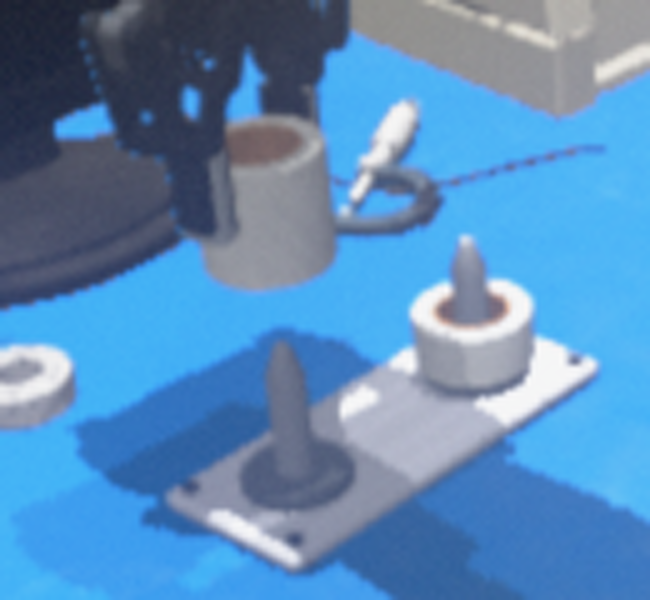

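View pics/w12.png

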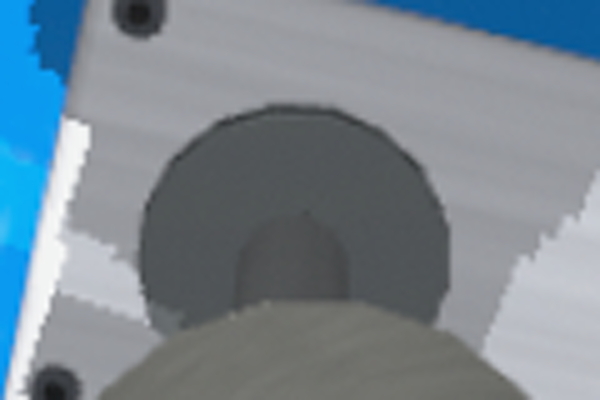

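```bash
python3 - <<'E'
from h import *
q=vision.capture("scene")
print(proj(q,(.5335,.1305,.105)),proj(q,(.5335,.1305,.155)),proj(q,(.5335,.1305,.074)),proj(q,(.5335,.1305,.016)))
# silhouette of the roll bottom
a=np.linspace(0,6.28,100)
for z in(.1,.105,.11):
  P=np.array([proj(q,(.534+.026*np.cos(t),.129+.026*np.sin(t),z)) for t in a]);print(z,((P[:,0].max()-190)*5,(P[:,1].min()-170)*5,(P[:,1].max()-170)*5))
E
python3 st.py .5395 .1345 .10
```

```text
[243.81261512 224.7313651 ] [220.59905234 221.84825703] [257.61878435 226.44608155] [282.32636919 229.5147461 ]
0.1 (np.float64(313.00065115058203), np.float64(209.03991346826018), np.float64(345.34855595361705))
0.105 (np.float64(301.5343038366686), np.float64(207.46589688870316), np.float64(344.1324942752715))
0.11 (np.float64(290.00782206150416), np.float64(205.8837972718183), np.float64(342.91023304180146))
[0.5404 0.1318 0.1288] x-heading -70.16 F [-1.  -0.3 -0.2] gap 0.5997624376333851
offset [-0.0029  0.0288  0.0001]
ang [ 0.02 -0.16  0.05]
```

Call:
{"api": "apply_moves", "payload": {"offset": [[-0.001,0.026,0]], "angular": [[0,0,0]], "claw": [0]}}

```text
time_s: 6.68
tool_pos: [0.5445, 0.1318, 0.1077]
tcp_rot: [0.58, -0.576, 0.404, -0.41]
ft_force: [1.2, 0.7, 0.0]
finger_gap: 0.596
```

```bash
python3 - <<'E'
from h import *
for i in range(2): p=vision.capture("wrist")
cv2.imwrite("pics/w13.png",cv2.resize(p["pixels"][190:310,230:390],None,fx=4,fy=4,interpolation=2))
q=vision.capture("scene")
cv2.imwrite("pics/s13.png",cv2.resize(q["pixels"][190:310,170:300],None,fx=5,fy=5,interpolation=2))
E
python3 st.py .5395 .134 .07
```

```text
[0.5383 0.1318 0.101 ] x-heading -70.23 F [-0.   0.1 -1. ] gap 0.5947374731125411
offset [-0.0016  0.0309  0.002 ]
ang [ 0.29 -0.23 -0.03]
```

View pics/s13.png

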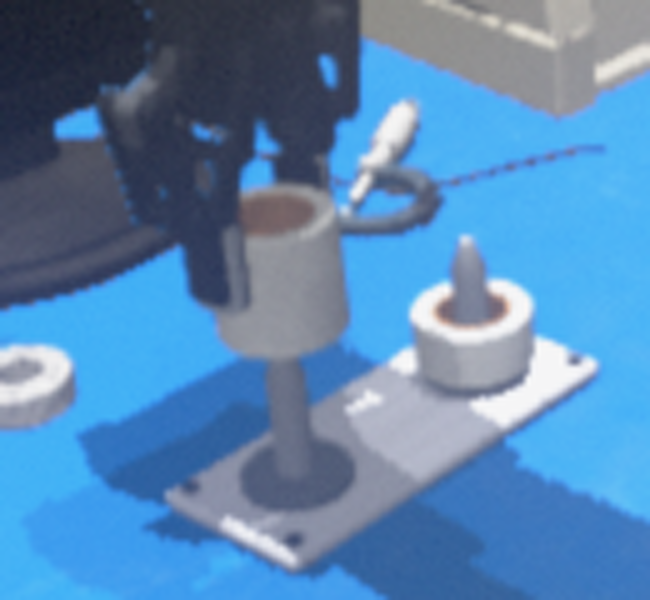

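View pics/w13.png

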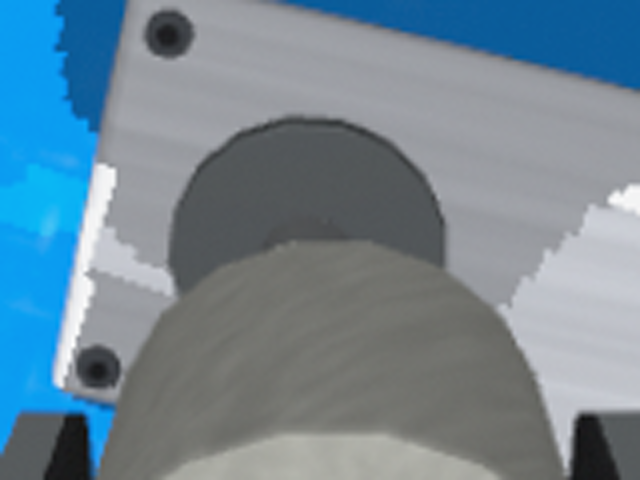

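```bash
python3 - <<'E'
from h import *
s=env.sense();p=vision.capture("wrist");M=Ro.from_quat(s["tcp_rot"],scalar_first=True).as_matrix()
print(p["cx"],p["cy"])
d=watz(p,s,250,307.2,.016);ax=s["tool_pos"]+M@np.array([.0015,.023,-.0069]);print(d,ax,tool(s,d-ax))
E
```

```text
312.3873887369421 237.28817333359495
[0.5339203 0.1324327 0.016    ] [0.53223986 0.12804245 0.07798876] [-0.00352691  0.06197425  0.00338504]
```

Call:
{"api": "apply_moves", "payload": {"offset": [[-0.003,0.028,0.0025]], "angular": [[0.3,0,0]], "claw": [0]}}

```text
time_s: 6.97
tool_pos: [0.5458, 0.1354, 0.0804]
tcp_rot: [0.582, -0.575, 0.403, -0.411]
ft_force: [-9.1, 1.9, 11.4]
finger_gap: 0.597
```

```bash
python3 - <<'E'
from h import *
for i in range(3): p=vision.capture("wrist")
cv2.imwrite("pics/w14.png",p["pixels"])
q=vision.capture("scene")
cv2.imwrite("pics/s14.png",cv2.resize(q["pixels"][190:310,170:300],None,fx=5,fy=5,interpolation=2))
E
python3 st.py .5395 .134 .039
```

```text
[0.5408 0.1355 0.0749] x-heading -70.21 F [ 1.1 -0.6 -1.8] gap 0.5993385598355415
offset [ 0.0009  0.0359 -0.0018]
ang [-0.15 -0.21  0.02]
```

View pics/s14.png

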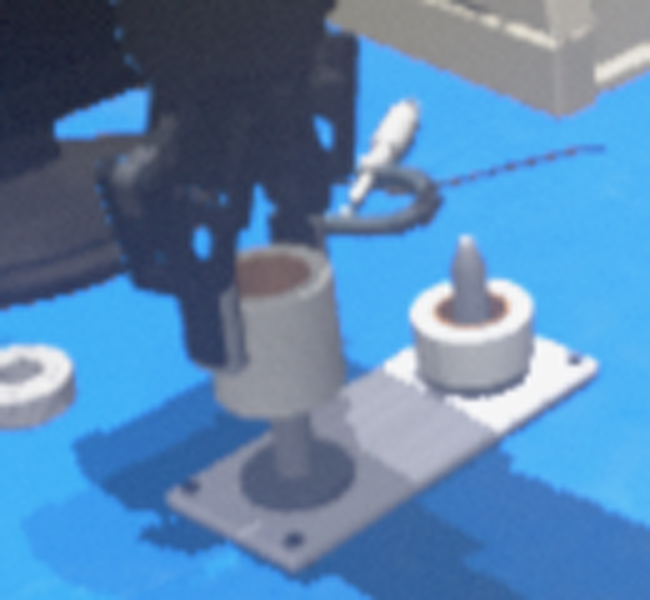

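View pics/w14.png

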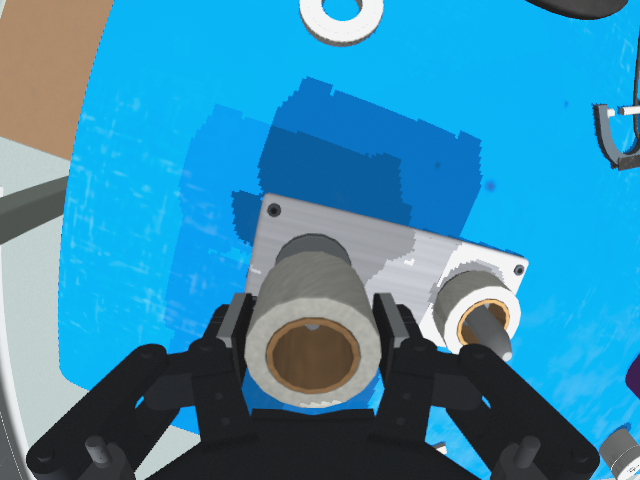

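```bash
python3 - <<'E'
from h import *
s=env.sense();p=vision.capture("wrist")
cv2.imwrite("pics/w15.png",cv2.resize(p["pixels"][220:410,240:390],None,fx=4,fy=4,interpolation=2)[:600])
for r in(323,328):
    t=watz(p,s,r,312,.074);print(t,tool(s,t-s["tool_pos"]))
E
```

```text
[0.53359202 0.13173692 0.074     ] [ 0.00108572  0.00085299 -0.00806729]
[0.53109841 0.13084057 0.074     ] [ 0.00108489  0.00084607 -0.0107171 ]
```

View pics/w15.png

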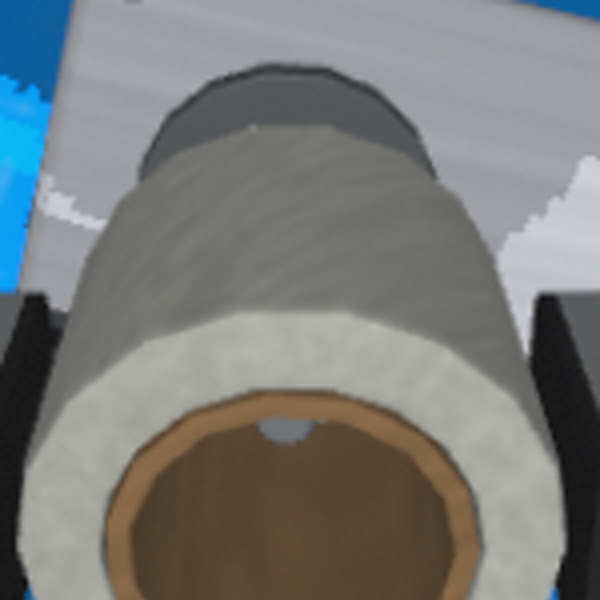

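The steel tip shows inside the bore at (329, 312), and its axis computes to within about 2 mm of the roll's axis. The roll is over the spindle, so I'll lower it in small settled steps.

Call:
{"api": "apply_moves", "payload": {"offset": [[0,0.014,-0.0015]], "angular": [[0,0,0]], "claw": [0]}}

```text
time_s: 7.3
tool_pos: [0.5438, 0.1351, 0.0659]
tcp_rot: [0.581, -0.576, 0.403, -0.41]
ft_force: [1.3, -0.6, -0.9]
finger_gap: 0.597
```

```bash
python3 - <<'E'
from h import *
for i in range(3): p=vision.capture("wrist"); print(env.sense()["ft_force"].round(1))
E
python3 st.py .5395 .134 .039
```

```text
[-1.7 -0.6 -2.2]
[-0.5 -0.2 -1.3]
[-0.1 -0.2 -1.1]
[0.5404 0.135  0.0624] x-heading -70.22 F [-0.1 -0.2 -1.1] gap 0.5928270663767576
offset [ 0.0006  0.0234 -0.0013]
ang [-0.27 -0.22  0.06]
```

Call:
{"api": "apply_moves", "payload": {"offset": [[0,0.014,-0.001]], "angular": [[-0.2,0,0]], "claw": [0]}}

```text
time_s: 7.53
tool_pos: [0.5425, 0.1348, 0.0517]
tcp_rot: [0.58, -0.577, 0.404, -0.409]
ft_force: [1.1, -0.1, -0.7]
finger_gap: 0.599
```

```bash
python3 - <<'E'
from h import *
for i in range(3): p=vision.capture("wrist"); print(env.sense()["ft_force"].round(1))
cv2.imwrite("pics/w16.png",p["pixels"])
q=vision.capture("scene")
cv2.imwrite("pics/s16.png",cv2.resize(q["pixels"][190:310,170:300],None,fx=5,fy=5,interpolation=2))
E
python3 st.py .5395 .134 .039
```

```text
[-2.7 -0.3 -1.1]
[-1.3  0.  -1.6]
[ 0.2 -0.3 -0.1]
[0.5392 0.1346 0.0481] x-heading -70.22 F [ 1.   0.2 -0.4] gap 0.5962838197298855
offset [0.0007 0.0091 0.0001]
ang [-0.02 -0.22  0.04]
```

View pics/s16.png

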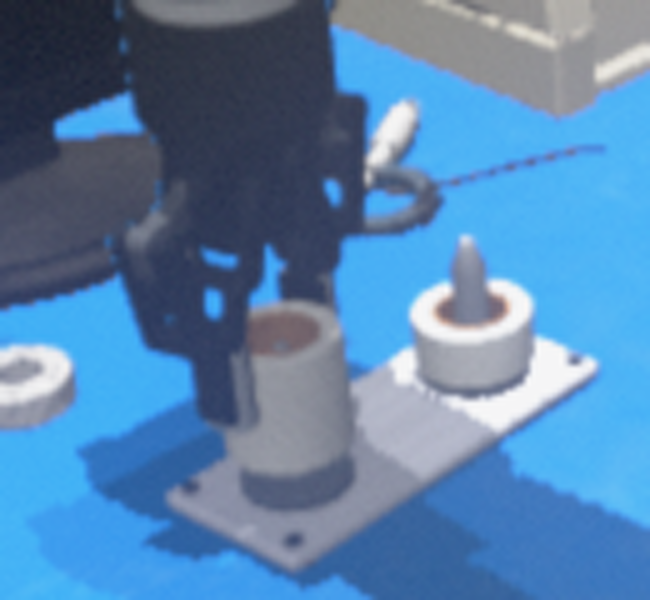

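View pics/w16.png

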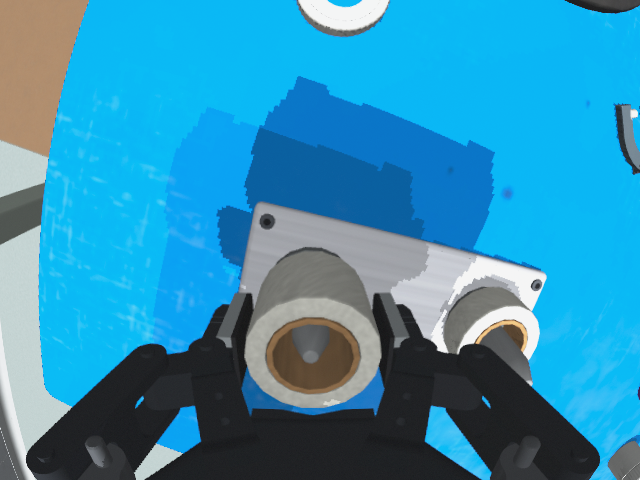

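The roll is well down over the spindle: in the scene view there are about 12 mm left to the disc, and in the wrist view the tip is inside the bore at (354, 311). I'll continue in small steps, watching the force.

Call:
{"api": "apply_moves", "payload": {"offset": [[0,0.009,0]], "angular": [[0,0,0]], "claw": [0]}}

```text
time_s: 7.82
tool_pos: [0.541, 0.1347, 0.0407]
tcp_rot: [0.579, -0.578, 0.405, -0.408]
ft_force: [0.3, 0.6, -0.0]
finger_gap: 0.599
```

```bash
python3 - <<'E'
from h import *
for i in range(3): p=vision.capture("wrist"); print(env.sense()["ft_force"].round(1))
q=vision.capture("scene")
cv2.imwrite("pics/s17.png",cv2.resize(q["pixels"][190:310,170:300],None,fx=5,fy=5,interpolation=2))
E
python3 st.py .5395 .134 .035
```

```text
[-1.7 -0.2 -1.9]
[ 0.2  0.5 -0.5]
[-0.1 -0.4 -0.5]
[0.5389 0.1346 0.0386] x-heading -70.22 F [-0.4 -0.1  0.7] gap 0.5961902333993893
offset [0.0008 0.0036 0.0004]
ang [ 0.03 -0.22  0.03]
```

View pics/s17.png

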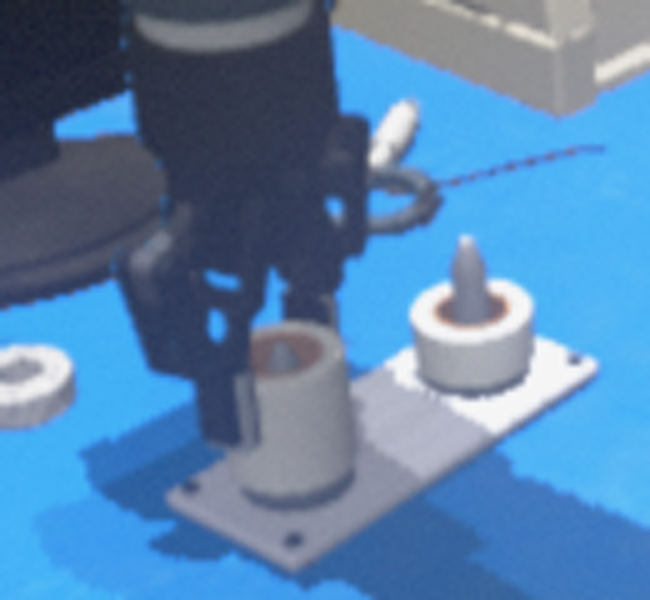

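About 3–4 mm is left above the disc.

Call:
{"api": "apply_moves", "payload": {"offset": [[0,0.004,0]], "angular": [[0,0,0]], "claw": [0]}}

```text
time_s: 8.1
tool_pos: [0.5397, 0.1346, 0.0354]
tcp_rot: [0.579, -0.578, 0.406, -0.407]
ft_force: [-0.1, -0.4, 11.7]
finger_gap: 0.595
```

```bash
python3 - <<'E'
from h import *
for i in range(4): p=vision.capture("wrist"); print(env.sense()["ft_force"].round(1))
E
python3 st.py .5395 .134 .035
```

```text
[-0.9  0.5  3. ]
[-1.  -0.4  3.1]
[-0.6  0.1  3.8]
[-1.3 -0.9  4.3]
[0.5397 0.1346 0.0354] x-heading -70.21 F [-1.3 -0.9  4.3] gap 0.5943326719210578
offset [ 0.0005  0.0004 -0.0003]
ang [-0.05 -0.21  0.06]
```

The upward force has stepped to about 4 N and holds, and the TCP stops at 0.0354, so the roll is resting on the disc. I'll release it now.

Call:
{"api": "apply_moves", "payload": {"offset": [[0,0,0],[0,0,0],[0,0,0],[0,0,0]], "angular": [[0,0,0],[0,0,0],[0,0,0],[0,0,0]], "claw": [0.85,0.85,0.85,0.85]}}

```text
time_s: 8.63
tool_pos: [0.5395, 0.1346, 0.0349]
tcp_rot: [0.579, -0.578, 0.406, -0.407]
ft_force: [0.3, -0.2, -0.6]
finger_gap: 0.852
```

```bash
python3 - <<'E'
from h import *
for i in range(2): p=vision.capture("wrist")
cv2.imwrite("pics/w18.png",p["pixels"])
q=vision.capture("scene")
cv2.imwrite("pics/s18.png",cv2.resize(q["pixels"][190:310,170:300],None,fx=5,fy=5,interpolation=2))
E
python3 st.py .5395 .134 .035
```

```text
[0.5395 0.1346 0.0349] x-heading -70.21 F [ 0.2 -0.3 -0.8] gap 0.849341672675052
offset [ 0.0006 -0.0001 -0.0002]
ang [-0.05 -0.21  0.05]
```

View pics/w18.png

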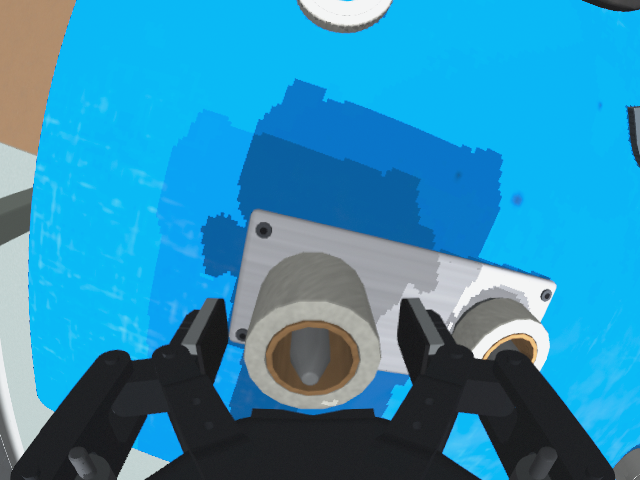

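View pics/s18.png

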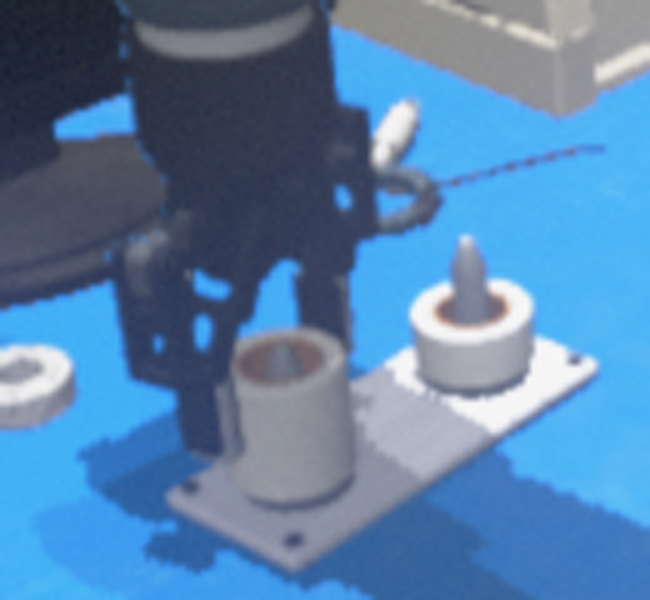

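Both pads are clear of the roll (left gap around column 235, right around column 390). It stands on the disc with the spindle in its bore, tip at (378, 310). I'll retreat straight up.

Call:
{"api": "apply_moves", "payload": {"offset": [[0,-0.025,0]], "angular": [[0,0,0]], "claw": [0.85]}}

```text
time_s: 8.87
tool_pos: [0.5355, 0.1344, 0.0556]
tcp_rot: [-0.576, 0.58, -0.409, 0.404]
ft_force: [-0.6, 0.3, -1.1]
finger_gap: 0.848
```

```bash
python3 - <<'E'
from h import *
for i in range(3): p=vision.capture("wrist")
E
python3 st.py .5395 .1346 .15
```

```text
[0.5411 0.1347 0.0616] x-heading -70.21 F [-0.6  0.9  0. ] gap 0.8479624527018834
offset [-0.0002 -0.0884 -0.0011]
ang [-0.27 -0.21  0.12]
```

Call:
{"api": "apply_moves", "payload": {"offset": [[0,-0.03,0],[0,-0.035,0],[0,-0.035,0]], "angular": [[0,0,0],[0,0,0],[0,0,0]], "claw": [0.85,0.85,0.85]}}

```text
time_s: 9.27
tool_pos: [0.5334, 0.1342, 0.1531]
tcp_rot: [-0.575, 0.582, -0.411, 0.402]
ft_force: [1.2, -0.1, -1.5]
finger_gap: 0.849
```

```bash
python3 - <<'E'
from h import *
for i in range(4): p=vision.capture("wrist")
cv2.imwrite("pics/w20.png",p["pixels"])
q=vision.capture("scene");s=env.sense();print(s["tool_pos"],abs(s["joint_vel"]).max())
cv2.imwrite("pics/s20.png",cv2.resize(q["pixels"][170:310,170:310],None,fx=4,fy=4,interpolation=2))
t=vision.capture("top");cv2.imwrite("pics/t20.png",t["pixels"])
for n in["short_roll_mid","can_mid"]:
    print(n,[(x["point"],x["p"]) for x in nets.search_frame(t,n)][:2])
E
```

```text
[0.53449986 0.13428769 0.15310618] 0.020887323093784285
short_roll_mid [([277.7, 350.7], 0.73)]
can_mid [([288.5, 425.7], 0.71)]
```

View pics/s20.png

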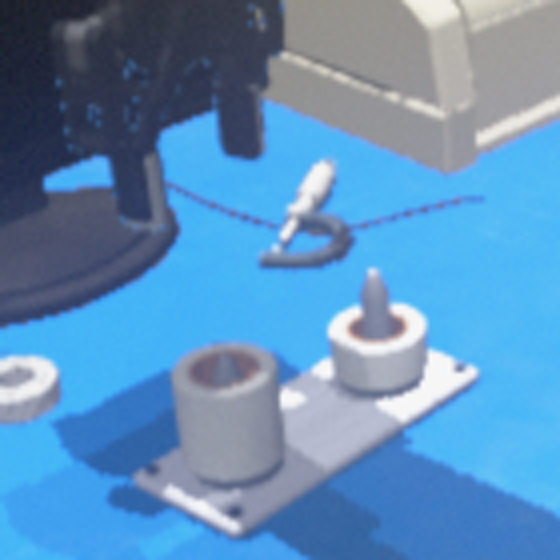

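View pics/w20.png

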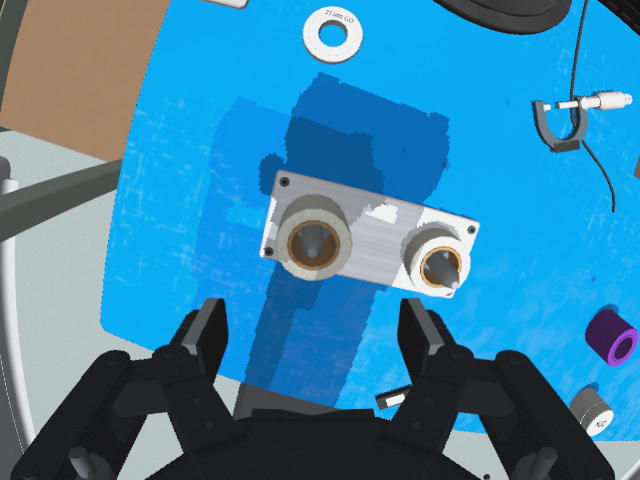

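The roll sits upright on the disc and the gripper is clear. The network's short-roll point moved from row 291 to 278, so I'll check that.

View pics/t20.png

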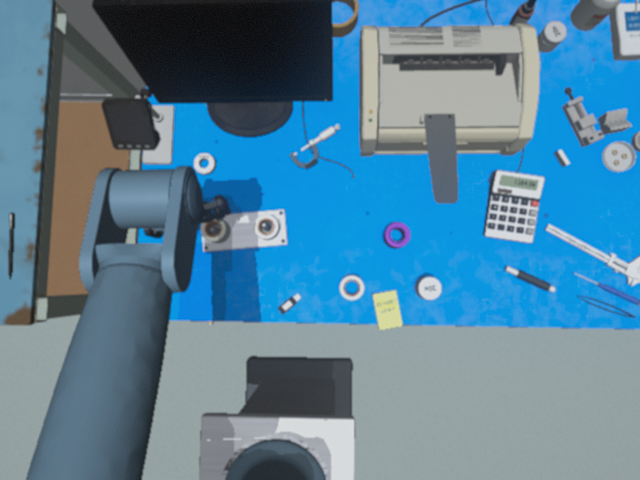

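The top view shows the short roll at (288, 351) and the can at (288, 429), the same as at the start, so the network's point was just noisy. The tall roll is on the spindle, and I'm handing in.

```bash
python3 -c "
from h import *
print(job.hand_in())"
```

```text
the job is handed in; nothing more can be done
None
```

The tall roll is on the empty spindle and released. I lowered it in small steps until the disc pushed back with a steady 4 N or so, opened the jaws, lifted straight up and handed in at about 9.6 s.

**Last checks:**
- **Seating:** the scene and wrist pictures show the roll upright and flat on the disc, with the spindle through its bore. My last axis measurement, with the spindle tip just inside the bore, was off by about 2 mm, against the 12 mm allowed.
- **Clear of the roll:** the gripper is well above it, and the arm is nearly at rest.
- **Things to leave alone:** the short roll and the can are at the same pixels in the top view as at the start, within about 1 px.

**What disagreed or went wrong:**
- The network's point for the short roll moved 13 px between the first and last pictures. Viewing the picture showed the roll had not moved.
- The arm drifted up to 16 mm during moves of several rows. I corrected this with single moves that I let settle.
- While the jaws closed, the gripper rose about 11 mm, so it held the roll higher than planned.
- As the roll first went over the tip there was a short 11–15 N force, perhaps the bore brushing the spindle's taper.
- The wrist picture put the roll's underside 23 mm below the fingertips and the scene picture put it about 19 mm. The contact height agreed with 19 mm.

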